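# Fit the first slat of an ornament tree, deeper recess down

## Robot

A 6-joint arm with a two-finger parallel gripper is mounted at the origin on the work surface. World frame = base frame: x ahead of the robot, y to its left, z up, the work surface at z = 0. Lengths are in m, angles in rad, forces in N, time in s.
With the tool pointing down it reaches from about 0.275 to 0.975 m from the base axis. Payload 8.4 kg.
Tool frame: the origin (TCP) lies where the fingers leave the gripper's body, on its centre line; the fingertips stand 88 mm ahead of it and the grasp point (between the pads) lies 69 mm ahead of it; z points along the fingers, y is the line along which they close (so a half turn about z gives the same grasp; the last joint's range is limited). The gripper opens to 92 mm and grips with 3 to 60 N. Pads are 20 mm wide; open, the fingers measure 128 mm over their backs; the gripper's body (75 mm by 189 mm) begins 69 mm behind the grasp point.
Start: joints at [-1.32, 0.353, 1.633, -0, 1.155, -0.002], TCP at [0.156, -0.605, 0.303] pointing down, gripper open.
Joint ranges: [-2.63, 2.63], [-0.92, 2.1], [0.06, 2.66], [-1.3, 4.44], [0, 2.69], [-3.02, 3.02]. Speed limits (rad/s): [2.22, 2.22, 2.79, 3.14, 3.14, 3.14].

## Interface

Orientations are given as a unit quaternion [w, x, y, z].
In Python, from station import readout, viewer, manip gives the robot as it stands.
- The arm moves only by the tool move_arm, never from a script. Its argument "increments" is a list of rows, each a list of 6 numbers: the shift along the tool's x, y, z in m, then the turn, a rotation vector about the tool's x, y, z in degrees. A call has exactly 10 rows; each row is the pose to reach, as a shift and turn from the pose commanded when the call began, along the tool's axes at that moment; what a row does not reach only later rows make up. A row lasts 1/8 s, in which the tool goes at most 62.5 mm and 10.7 degrees, less where a joint would pass 70% of its speed; a pose out of reach is approached as far as the arm can. A call with a gripper value outside its range is refused whole. "jaw" is the finger opening in m, from 0 to 0.0919, set as the call begins (left out, the last holds). The fingers move at their own pace and stop on an object; "force" is the grip in N (left out, the last holds). Time passes only in rows, so rows that repeat a pose let the fingers close, or fill a call up. It gives the time, the measured TCP pose, the force, the opening and the grip force at its end, in the units of the state.
- readout.sense(): the state, without advancing time (a new reading comes with each control period).
- viewer.grab_frame(name): name is "side" or "top"; returns (picture, depth): 480x640x3 uint8, blue, green, red; 480x640 float32, m along the optical axis (not along the pixel's ray), 0 where there is no reading.
- viewer.get_calibration(name): a dict with "K" (3x3 intrinsics, pixels), "k1" (the pictures are not rectified: a ray, as slopes to the right and down, at radius r is drawn at 1 + k1 r^2 times it, then the intrinsics apply), "R" (3x3) and "t" (3): a world point X has camera coordinates R X + t. Camera axes: x right, y down, z forward; pixel columns grow to the right and rows downward; lengths in m; the calibration is good to about 2 mm. A picture is of the moment at which its call begins. get_calibration takes no time and is no camera call.
- manip.sign_off(): hands the job in; it is judged then, once.
The state is a dict: "time": time; "joints": joint angles; "dq": joint speeds; "joint_torque": joint torques, N m; "eef_pos": TCP position; "orientation": TCP orientation; "ft_force": force on the tool from outside, world axes, zero at the start; "torque": the same for the moment, N m; "width": finger opening in m; "finger_force": force on a finger pad.
Only numpy, scipy, OpenCV 4.12 (cv2) and the standard library are available. Lean on these libraries where they do the work, as an engineer would, in place of code of your own. Each camera call takes 0.05 s, during which the arm holds its last target. There are 200 camera calls.

## Task

Take the loose wooden slat out of its tray and fit it on the ornament-tree stand: slide it down the dowel with the deeper of its two recesses underneath, until it lies flat on the log base with no gap, the boss inside that recess, and let it go. The two faces look alike and are told apart by feeling how deep the recess is; turn the slat over first if the deeper one is on top. Lower it down the dowel gently, never let it drop, and leave the glue bottle, the pine cone and the bauble in its bowl where they are.

Things in the scene. Friction and masses are not known exactly. Their poses are not given: they have to be found in the camera images.
- slat_mid (a point): centre (half-way up) of the loose wooden slat, 170 mm long (x), 56 wide (y), 32 thick (z), about 0.2 kg, its top 36 mm above the table at the start. Each face has a round flat-bottomed recess 44 mm across round a 15 mm hole through the middle. One recess is deep, one shallow (1 to 21 mm, together 22 mm). Which one is up changes with the start: these axes do NOT tell it
- slat_end (a point): middle of the slat's square-cut +x end, 85 mm from its centre; the slat can stand on either end. To feel it: closed fingertips lowered over the hole reach the bottom of the upper recess; if that is more than 11 mm below the top face, the deep recess is up and the slat must be turned over
- tray_mid (a point): middle of the underside of the plywood tray, fixed to the table, 198 mm long (x), 110 wide (y), 36 high. The slat lies along x on its 4 mm floor (58 mm wide), flush with the rim, 1.5 mm play. Both long sides are cut away down to the table over the middle 94 mm, so fingers can take the slat there across its width; near the ends, blocks stand against its sides
- stand_seat (a point): on the axis of the fixed ornament-tree stand, at the top of its log base (120 mm across), 40 mm above the table; z up. Round boss in its middle: 38 mm across, 10.5 mm high, edge chamfered. Upright dowel: 12 mm across. Fully home, the slat's centre is 16 mm above this point; with the shallow recess down it stops higher, on the boss
- dowel_tip (a point): pointed tip of the stand's dowel, 180 mm above the top of the log base, 220 mm above the table
- glue_mid (a point): centre of a white glue bottle, 48 mm across, 110 mm high, standing loose
- cone_mid (a point): centre of a pine cone about 60 mm across and 66 mm high, standing loose
- bauble_mid (a point): centre of a red ball ornament, 58 mm across, lying loose in the bowl; its top with the brass cap is about 45 mm above its centre
- bowl_mid (a point): middle of a white bowl, 100 mm across and 40 mm high, fixed to the table, this point 20 mm up
Not all that is in view belongs to the job. There is more than one size of the part that bears stand_seat; the job needs the smaller. Of the things shaped like the part that bears slat_mid, the wooden one is meant.

How it is judged:
By the outcome, as a careful person would: the job done as asked, in the order asked, and still so for the second after the job is handed in, with the robot touching nothing.
It also fails if it takes over 72 s, if anything falls off the work surface, if the arm or the gripper's body presses on something with over 40 N, if the wrist force passes 120 N, or if a joint passes its speed limit or range.

## Working session

There is one attempt and no reset: what is moved stays moved. The work goes in short steps, Python scripts to look and compute and a tool call to move; the robot and the scene stay as the last step left them, time stands still between calls to the robot, and variables do not carry over. Pictures are saved under pics/ and viewed, at most 10 in all, crops included, and the job is handed in when it is done.

Besides the shell and the picture viewer there is one more tool, called after "Emit:" by a JSON object that holds its "name" and its "arguments". move_arm: Moves the arm, as the interface text tells. Its arguments: {"type":"object","properties":{"increments":{"type":"array"},"jaw":{"type":"number"},"force":{"type":"number"}},"required":["increments"]}

```bash
mkdir -p pics; ls; cat > h.py <<'E'
import numpy as np, cv2
from station import readout, viewer, manip
def und(c,u,v):
    K=np.array(c["K"]);k=c["k1"]
    d=np.array([(u-K[0,2])/K[0,0],(v-K[1,2])/K[1,1]]);s=d.copy()
    for _ in range(20): s=d/(1+k*(s@s))
    return s
def plane(c,u,v,z):
    s=und(c,u,v);R=np.array(c["R"]);t=np.array(c["t"])
    o=-R.T@t;d=R.T@np.array([s[0],s[1],1]);return o+d*(z-o[2])/d[2]
def dep(c,u,v,Z):
    s=und(c,u,v);R=np.array(c["R"]);t=np.array(c["t"])
    return R.T@(np.array([s[0],s[1],1])*Z-t)
def cloud(c,D):
    K=np.array(c["K"]);R=np.array(c["R"]);t=np.array(c["t"])
    v,u=np.mgrid[:480,:640];d=np.stack([(u-K[0,2])/K[0,0],(v-K[1,2])/K[1,1]],-1);s=d.copy()
    for _ in range(20): s=d/(1+c["k1"]*(s**2).sum(-1,keepdims=True))
    P=np.concatenate([s,np.ones((480,640,1))],-1)*D[...,None]
    return (P-t)@R
E
python3 - <<'E'
from h import *
for n in("top","side"):
    p,d=viewer.grab_frame(n);cv2.imwrite(f"pics/{n}0.png",p);np.save(f"{n}0.npy",d)
    c=viewer.get_calibration(n);print(n,c,(d>0).mean(), -np.array(c["R"]).T@c["t"])
print(readout.sense())
E
```

```text
pics
top {'K': array([[595.87059477,   0.        , 329.4932109 ],
       [  0.        , 595.87059477, 242.29741348],
       [  0.        ,   0.        ,   1.        ]]), 'k1': -0.06566206061049759, 'R': array([[-0.02859013, -0.9992375 , -0.02658996],
       [-0.99776928,  0.03013327, -0.05956883],
       [ 0.06032465,  0.02482757, -0.99787   ]]), 't': array([0.02315535, 0.48936228, 1.4283704 ])} 0.9959537760416667 [ 0.40276672 -0.02707135  1.4550944 ]
side {'K': array([[528.79931997,   0.        , 319.10922998],
       [  0.        , 528.79931997, 236.84329755],
       [  0.        ,   0.        ,   1.        ]]), 'k1': 0.021222972406064595, 'R': array([[-0.93987691, -0.34140197,  0.00872257],
       [-0.18441566,  0.48586668, -0.85435615],
       [ 0.28744087, -0.8045982 , -0.51961474]]), 't': array([0.48211585, 0.2141978 , 1.36853681])} 0.9936588541666667 [0.09925757 1.16164598 0.88990783]
{'time': 0.1, 'joints': array([-1.32041323e+00,  3.53587456e-01,  1.63402009e+00,  5.27675647e-06,
        1.15519842e+00, -2.40497626e-03]), 'dq': array([-0.0024299 ,  0.00084436, -0.00141096, -0.00047499, -0.00092261,
       -0.00120127]), 'joint_torque': array([-5.53983773e-04, -5.94902837e+01, -3.34932232e+01,  6.99415966e-02,
        1.84080581e-02, -2.80691370e-05]), 'eef_pos': array([ 0.15623492, -0.60482998,  0.30205033]), 'orientation': array([-6.02293762e-04,  9.92022854e-01,  1.26056691e-01, -7.26310791e-05]), 'ft_force': array([-0.42727751, -0.15048384,  0.58636882]), 'torque': array([ 0.0450467 , -0.0181967 ,  0.04456417]), 'finger_force': 0.0, 'width': 0.091792438827626}
```

View pics/top0.png

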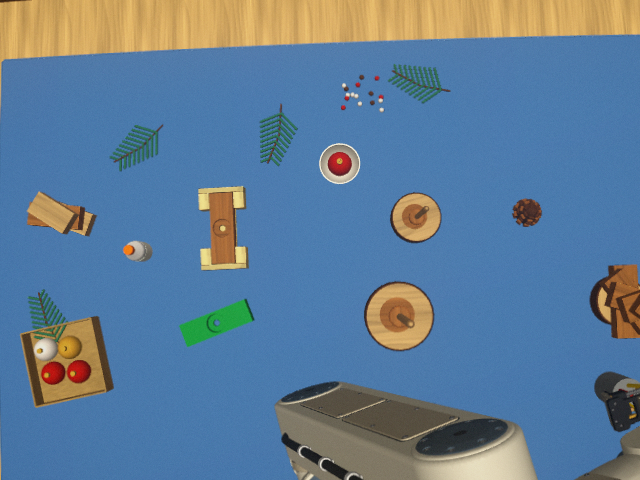

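View pics/side0.png

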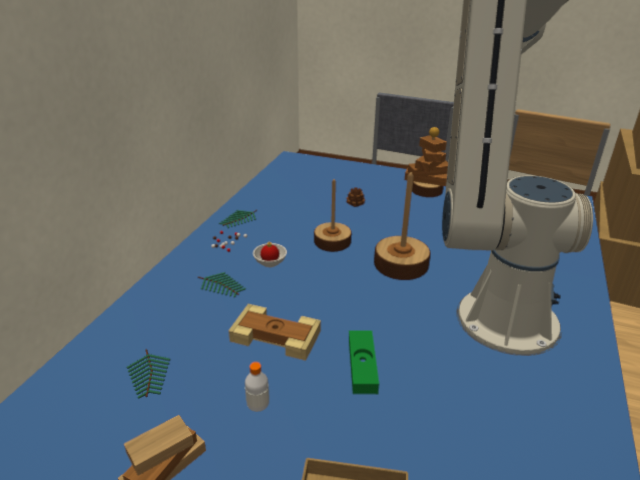

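The top view shows two stands: a small one at (415,217) and a large one at (399,316). The job needs the small one. It also shows two slat shapes: a wooden one in the tray at (222,229) and a loose green one at (217,322). The wooden one is meant. The glue bottle is at (138,251), the bowl at (339,163) and the cone at (527,212). Next I measure them and confirm with one crop.

```bash
python3 - <<'E'
from h import *
p=cv2.imread("pics/top0.png");D=np.load("top0.npy");c=viewer.get_calibration("top");P=cloud(c,D)
cv2.imwrite("pics/crop.png",cv2.resize(p[150:360,180:450],None,fx=2.8,fy=2.8,interpolation=cv2.INTER_CUBIC))
def circ(u0,v0,r,lo,hi):
    W=P[v0-r:v0+r,u0-r:u0+r];m=((W[...,2]>lo)&(W[...,2]<hi)).astype(np.uint8)
    cs=max(cv2.findContours(m,0,1)[0],key=cv2.contourArea)
    (x,y),rr=cv2.minEnclosingCircle(cs);return x+u0-r,y+v0-r,rr,m
for n,(u,v,r) in dict(small=(415,217,32),big=(399,316,42)).items():
    W=P[v-r:v+r,u-r:u+r].reshape(-1,3);print(n,"heights",np.histogram(W[:,2],[-.01,.01,.03,.035,.045,.055,.065,.08,.1,.15,.2,.25,.3])[0])
x,y,rr,m=circ(415,217,32,.03,.3);q=plane(c,x,y,.04);print("seat",x,y,rr,q,"diam",2*rr*(1.455-.04)/596)
W=P[185:250,383:448].reshape(-1,3);s=W[(W[:,2]>.034)&(W[:,2]<.045)];print("ring mean/extent",s.mean(0),(s.min(0)+s.max(0))/2,s.max(0)-s.min(0))
s=W[(W[:,2]>.08)];print("dowel pts",len(s),s[s[:,2].argsort()][-6:],s.mean(0))
# slat: hue mask
h=cv2.cvtColor(p,cv2.COLOR_BGR2HSV)
print("slat hsv",h[205,222],h[250,222],"block",h[198,208],h[260,235])
W=P[180:275,192:252];z=W[...,2];m=(z>.025)
s=W[m];print("tray h",np.median(s[:,2]),s.min(0),s.max(0),(s.min(0)+s.max(0))/2)
for v in range(186,272,4): print(v," ".join(f"{a*1000:.0f}" for a in P[v,196:250:3,2]))
for n,(u,v,r) in dict(bowl=(339,163,26),glue=(138,251,18),cone=(527,212,20)).items():
    W=P[v-r:v+r,u-r:u+r].reshape(-1,3);s=W[W[:,2]>.012];print(n,s.min(0),s.max(0))
E
```

```text
small heights [2069   34   85 1535  272    7    5    7   20   22   30    0]
big heights [3223   28    5   17 1575 1795  247    7   19   17   24   69]
seat 415.9230270385742 217.32951736450195 25.218862533569336 [ 0.54161249 -0.19926795  0.04      ] diam 0.11974728350671345
ring mean/extent [ 0.54206505 -0.19846098  0.04017103] [ 0.54175025 -0.19988563  0.03951129] [0.11753428 0.1195609  0.01096852]
dowel pts 88 [[ 0.40276672 -0.02707135  1.4550944 ]
 [ 0.40276672 -0.02707135  1.4550944 ]
 [ 0.40276672 -0.02707135  1.4550944 ]
 [ 0.40276672 -0.02707135  1.4550944 ]
 [ 0.40276672 -0.02707135  1.4550944 ]
 [ 0.40276672 -0.02707135  1.4550944 ]] [ 0.52670012 -0.17979642  0.30188106]
slat hsv [ 13 164 160] [ 13 165 170] block [ 21 120 195] [ 13 130  94]
tray h 0.03549574236862263 [ 0.40276672 -0.02707135  0.02505883] [0.63170308 0.32586426 1.4550944 ] [0.5172349  0.14939645 0.74007662]
186 -0 -6 -3 3 -1 2 2 1 1 -2 1 -2 -1 0 34 34 1 -4
190 1 35 28 38 34 33 34 36 33 38 35 42 36 42 38 29 25 -6
194 -0 37 37 38 29 38 35 33 33 35 32 38 32 31 33 31 16 2
198 -1 42 38 30 38 38 37 32 35 35 36 37 34
[... 535 characters left out ...]
 35 15 -2 -1 -3 -10
242 4 -2 -3 1 -5 38 35 41 33 32 33 35 32 19 0 -5 -4 0
246 3 -6 1 -3 -4 35 40 33 38 38 35 37 39 20 -7 2 -1 -5
250 -0 2 40 1455 36 36 36 36 32 38 34 38 43 33 34 40 33 4
254 2 -1 33 37 38 34 37 34 36 34 38 34 37 36 34 35 44 12
258 0 1 38 35 34 36 35 33 32 38 33 35 35 22 35 36 36 9
262 1 -3 35 33 35 37 36 33 38 32 35 38 38 20 40 33 40 18
266 -4 -4 35 34 32 44 32 36 35 39 35 32 35 39 38 38 31 19
270 -0 -4 30 13 8 -3 -0 -3 4 2 3 1 2 0 -1 7 -1 -2
bowl [ 0.40276672 -0.06849192  0.01216331] [0.72818964 0.02808974 1.4550944 ]
glue [ 0.40276672 -0.02707135  0.01271041] [0.50480123 0.49096521 1.4550944 ]
cone [ 0.40276672 -0.50060791  0.0122248 ] [ 0.5809134  -0.02707135  1.4550944 ]
```

View pics/crop.png

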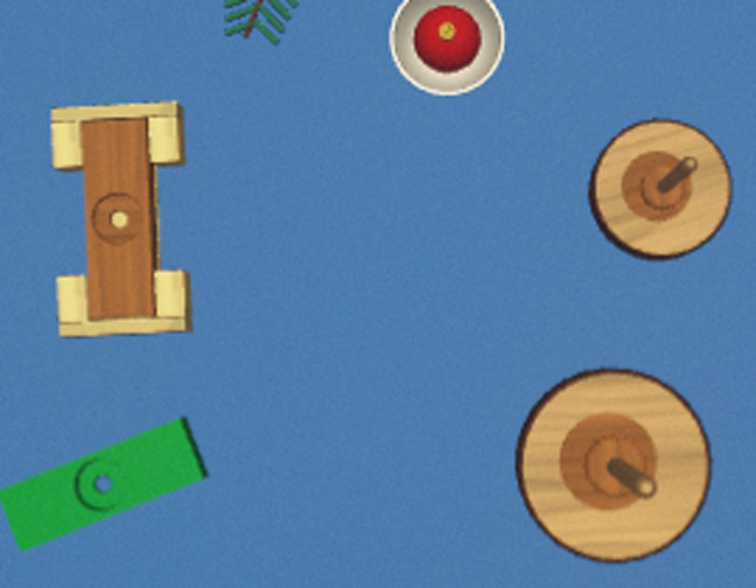

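The crop confirms the wooden slat in the tray, with its hole at top-view pixel (222.5,228.5), and the small stand. Its log measures 120 mm across, with the dowel tip near (426,207). Next I refine the slat pose, the recess depth and the tip.

```bash
python3 - <<'E'
from h import *
c=viewer.get_calibration("top");cs_=viewer.get_calibration("side")
Ps=[];
for i in range(12):
    p,D=viewer.grab_frame("top");X=cloud(c,D);X[D==0]=np.nan;Ps.append(X)
P=np.nanmedian(Ps,0)
# slat mask
h=cv2.cvtColor(p,cv2.COLOR_BGR2HSV)
m=cv2.inRange(h,(8,140,90),(17,255,255));r=np.zeros_like(m);r[185:275,195:252]=m[185:275,195:252];r[P[...,2]<.024]=0
m=cv2.morphologyEx(r,cv2.MORPH_OPEN,np.ones((3,3)))
k=max(cv2.findContours(m,0,1)[0],key=cv2.contourArea)
k=cv2.convexHull(k)
W=np.array([plane(c,*q[0],.036)[:2] for q in k]).astype(np.float32)
(cx,cy),sz,a=cv2.minAreaRect(W);print("slat",cx,cy,sz,a)
# hole (bright tray floor) 
v=h[...,1].copy();sub=p[218:240,210:235].astype(int)
hm=((h[...,2]>190)&(h[...,1]<140));hm[:218]=0;hm[240:]=0;hm[:,:210]=0;hm[:,235:]=0
ys,xs=np.nonzero(hm);print("hole px",xs.mean(),ys.mean(),len(xs),plane(c,xs.mean(),ys.mean(),.02),plane(c,xs.mean(),ys.mean(),.036))
ctr=plane(c,xs.mean(),ys.mean(),.02)
d=np.hypot(P[...,0]-cx,P[...,1]-cy)
for a,b in((0,.006),(.010,.013),(.013,.019),(.026,.03)):
    s=P[(d>a)&(d<b)&(np.arange(480)[:,None]>210)];print(a,b,np.median(s[:,2]),s[:,2].mean(),len(s))
# dowel tip: top & side dowel axis
big=cv2.resize(p[195:235,395:440],None,fx=12,fy=12,interpolation=cv2.INTER_CUBIC)
q,D=viewer.grab_frame("side")
b2=cv2.resize(q[172:257,305:360],None,fx=6,fy=6,interpolation=cv2.INTER_CUBIC)
H=max(big.shape[0],b2.shape[0]);o=np.zeros((H,big.shape[1]+b2.shape[1],3),np.uint8)[:, :800]
o[:big.shape[0],:540]=big;w=min(260,b2.shape[1]);o[:b2.shape[0],540:540+w]=b2[:,:w]
cv2.imwrite("pics/dow.png",o);cv2.imwrite("side1.png",q);cv2.imwrite("top1.png",p);print(o.shape)
def proj(c,X):
    y=np.array(c["R"])@X+c["t"];s=y[:2]/y[2];s=s*(1+c["k1"]*(s@s));K=c["K"];return K[0,0]*s[0]+K[0,2],K[1,1]*s[1]+K[1,2]
for z in(.04,.0505,.22):
    X=np.array([.5417,-.1993,z]);print(z,proj(c,X),proj(cs_,X))
E
```

```text
slat 0.5319429636001587 0.2666391432285309 (0.1698402315378189, 0.05733359605073929) 1.2611351013183594
hole px 222.0909090909091 228.0909090909091 22 [0.53204328 0.26903481 0.02      ] [0.53060197 0.2657335  0.036     ]
0 0.006 0.003659506193952677 0.0039036793675804524 9
0.01 0.013 0.031182032138587463 0.02883910993621813 44
0.013 0.019 0.031281944398282996 0.03127316193309541 99
0.026 0.03 0.03560466558065892 0.03096248887549759 139
(510, 800, 3)
0.04 (np.float64(415.93509196005806), np.float64(217.2925273384073)) (np.float64(332.2593196457109), np.float64(231.53314042624058))
0.0505 (np.float64(416.45938553266626), np.float64(216.84195340379262)) (np.float64(332.33182865416876), np.float64(228.65511086689878))
0.22 (np.float64(426.1452304615918), np.float64(208.51641854536376)) (np.float64(333.57493610289055), np.float64(179.41428252881457))
```

View pics/dow.png

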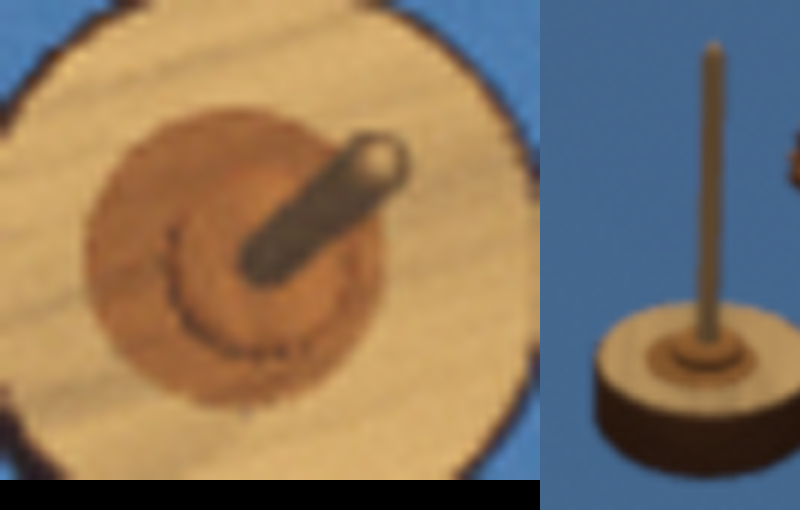

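```bash
cat >> h.py <<'E'
from scipy.spatial.transform import Rotation as Ro
def ori(yaw,tilt):  # tool x along yaw, tilt>0 : body leans to +yaw dir (deg)
    return Ro.from_euler("z",yaw,degrees=True)*Ro.from_euler("y",tilt,degrees=True)*Ro.from_matrix(np.diag([1,-1,-1.]))
def cur():
    s=readout.sense();q=s["orientation"];return s,np.array(s["eef_pos"]),Ro.from_quat([q[1],q[2],q[3],q[0]])
def go(pos,R):
    s,p,Rc=cur();d=Rc.inv().apply(np.array(pos)-p);rv=np.degrees((Rc.inv()*R).as_rotvec())
    print("shift",d.round(4),"rv",rv.round(2),"|d|",np.linalg.norm(d).round(4))
E
python3 - <<'E'
from h import *
print(ori(1.26,25).apply([[0,0,1]]))
go((.532,.2677,.16),ori(1.26,0))
E
```

```text
[[-0.42251607 -0.00929311 -0.90630779]]
shift [ 0.5821 -0.7511  0.1427] rv [ 0.   -0.   13.22] |d| 0.9609
```

Emit:
{"name": "move_arm", "arguments": {"increments": [[0,0,-0.06,0,0,0],[0.01,-0.013,-0.115,0,0,0],[0.045,-0.058,-0.125,0,0,2],[0.08,-0.103,-0.125,0,0,4],[0.115,-0.148,-0.125,0,0,6],[0.15,-0.193,-0.125,0,0,8],[0.185,-0.238,-0.125,0,0,10],[0.22,-0.283,-0.125,0,0,12],[0.255,-0.328,-0.125,0,0,13.2],[0.29,-0.373,-0.125,0,0,13.2]], "jaw": 0, "force": 30}}

```text
time: 2.0
eef_pos: [0.3441, -0.1698, 0.428]
orientation: [0.0, 1.0, 0.011, 0.001]
ft_force: [1.4, 0.0, -0.3]
width: 0.0002
finger_force: 0.0
```

```bash
python3 -c "
from h import *
print(cur()[0]['joints'],cur()[1]);go((.532,.2677,.16),ori(1.26,0))"
```

```text
[-4.62281583e-01 -1.58041256e-01  1.92916380e+00  4.81777543e-05
  1.36928178e+00  1.08686535e+00] [ 0.34408835 -0.16976682  0.42803184]
shift [ 0.197  -0.4334  0.268 ] rv [ 0.03 -0.06 -0.02] |d| 0.5464
```

Emit:
{"name": "move_arm", "arguments": {"increments": [[0.023,-0.052,0,0,0,0],[0.046,-0.104,0.0,0,0,0],[0.069,-0.155,0.01,0,0,0],[0.092,-0.206,0.035,0,0,0],[0.115,-0.255,0.065,0,0,0],[0.138,-0.304,0.1,0,0,0],[0.159,-0.35,0.14,0,0,0],[0.179,-0.394,0.18,0,0,0],[0.192,-0.423,0.225,0,0,0],[0.197,-0.433,0.268,0,0,0]]}}

```text
time: 3.25
eef_pos: [0.5316, 0.2679, 0.158]
orientation: [-0.0, 1.0, 0.012, 0.0]
ft_force: [0.5, -0.8, 0.1]
width: 0.0006
finger_force: 0.0
```

```bash
python3 -c "
from h import *
s,p,R=cur();print(s['joints'],p,s['ft_force'],s['dq']);go((.532,.2677,.13),ori(1.26,0))"
```

```text
[4.64125322e-01 4.77766472e-01 1.81086624e+00 2.44676767e-04
 8.52159690e-01 2.01075233e+00] [0.53160539 0.26785354 0.15799555] [ 0.53809868 -0.78857993  0.11713596] [ 0.07358959  0.54213393  0.06804806 -0.0069332  -0.59709084  0.08518986]
shift [0.0004 0.0002 0.028 ] rv [-0.03 -0.04  0.12] |d| 0.028
```

Emit:
{"name": "move_arm", "arguments": {"increments": [[0,0,0.015,0,0,0],[0,0,0.03,0,0,0],[0,0,0.033,0,0,0],[0,0,0.0345,0,0,0],[0,0,0.036,0,0,0],[0,0,0.0375,0,0,0],[0,0,0.039,0,0,0],[0,0,0.04,0,0,0],[0,0,0.0405,0,0,0],[0,0,0.041,0,0,0]]}}

```text
time: 4.5
eef_pos: [0.5312, 0.2659, 0.1198]
orientation: [-0.0, 1.0, 0.011, 0.0]
ft_force: [-5.3, -2.2, 18.8]
width: 0.0005
finger_force: 8.9
```

```bash
python3 -c "
from h import *
s,p,R=cur();print(p,s['ft_force'],s['torque'],s['dq'])
c=viewer.get_calibration('top');q,D=viewer.grab_frame('top');cv2.imwrite('top2.png',q)
q,D=viewer.grab_frame('side');cv2.imwrite('pics/s2.png',cv2.resize(q[270:390,200:350],None,fx=5,fy=5))
"
```

```text
[0.53115433 0.26591948 0.1198131 ] [-5.3010628  -2.22062269 18.75668511] [-0.47712169  0.90987293 -0.02922288] [-0.00012838  0.00053996  0.00079274  0.00074783 -0.00128251 -0.00035101]
```

The fingertips rest at z = 31.8 mm, 4.2 mm below the top face. The depth image gives 31.2 mm, so the two agree: the shallow recess is on top, the deep one is already underneath, and the slat needs no turning. I will grasp it off-centre with the tool tilted 25° outward, so the dowel clears the gripper body.

```bash
python3 -c "
from h import *
go((.5892,.268,.17),ori(1.26,25));go((.5892,.268,.0885),ori(1.26,25))"
```

```text
shift [ 0.0581 -0.0008 -0.0501] rv [  0.   -25.01   0.03] |d| 0.0768
shift [ 0.0581 -0.0008  0.0314] rv [  0.   -25.01   0.03] |d| 0.066
```

Emit:
{"name": "move_arm", "arguments": {"increments": [[0,0,-0.025,0,0,0],[0,0,-0.05,0,0,0],[0.015,0,-0.055,0,-5,0],[0.035,0,-0.055,0,-12,0],[0.05,0,-0.055,0,-20,0],[0.0575,0,-0.055,0,-25,0],[0.0575,0,-0.055,0,-25,0],[0.0575,0,-0.055,0,-25,0],[0.0575,0,-0.035,0,-25,0],[0.0575,0,-0.02,0,-25,0]], "jaw": 0.0915}}

```text
time: 5.85
eef_pos: [0.5877, 0.2671, 0.1375]
orientation: [0.003, 0.976, 0.011, -0.216]
ft_force: [-0.3, 0.2, 0.2]
width: 0.0912
finger_force: 0.0
```

```bash
python3 -c "
from h import *
s,p,R=cur();print(p,s['ft_force'],s['width'],s['joints'])
q,D=viewer.grab_frame('side');cv2.imwrite('pics/s3.png',cv2.resize(q[210:370,190:350],None,fx=3.7,fy=3.7))
go((.5892,.268,.0885),ori(1.26,25))"
```

```text
[0.58765897 0.26713263 0.13749092] [-0.26942699  0.19881079  0.19689651] 0.091168021104873 [0.36484061 0.73575563 1.44680792 0.14470121 1.37504604 1.8545812 ]
shift [ 0.022  -0.0012  0.0415] rv [0.09 0.15 0.02] |d| 0.047
```

View pics/s3.png

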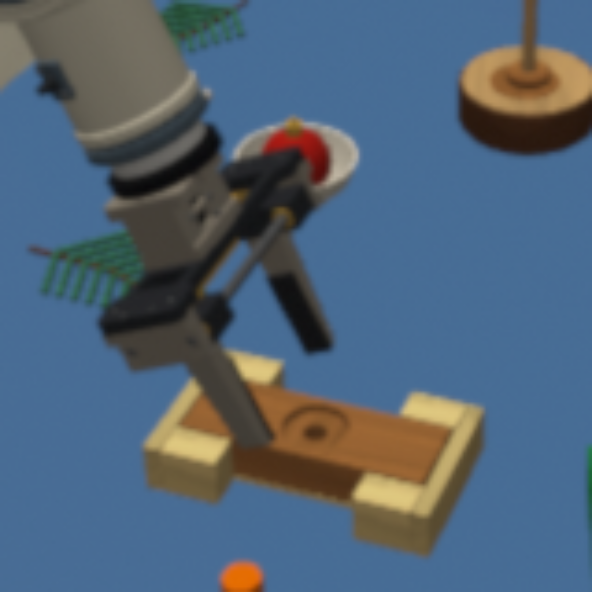

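The fingers straddle the slat, clear of the end blocks. I continue down.

Emit:
{"name": "move_arm", "arguments": {"increments": [[0.004,0,0.0086,0,0,0],[0.0085,0,0.0182,0,0,0],[0.013,0,0.0279,0,0,0],[0.017,0,0.0365,0,0,0],[0.0195,0,0.042,0,0,0],[0.021,0,0.045,0,0,0],[0.021,0,0.045,0,0,0],[0.021,0,0.045,0,0,0],[0.021,0,0.045,0,0,0],[0.021,0,0.045,0,0,0]]}}

```text
time: 7.15
eef_pos: [0.5886, 0.2672, 0.0892]
orientation: [0.002, 0.976, 0.011, -0.216]
ft_force: [0.4, 0.2, 0.0]
width: 0.0915
finger_force: 0.0
```

Emit:
{"name": "move_arm", "arguments": {"increments": [[0,0,0,0,0,0],[0,0,0,0,0,0],[0,0,0,0,0,0],[0,0,0,0,0,0],[0,0,0,0,0,0],[0,0,0,0,0,0],[0,0,0,0,0,0],[0,0,0,0,0,0],[0,0,0,0,0,0],[0,0,0,0,0,0]], "jaw": 0.045, "force": 30}}

```text
time: 8.4
eef_pos: [0.5886, 0.2672, 0.089]
orientation: [0.002, 0.976, 0.011, -0.216]
ft_force: [-0.6, 1.3, 0.3]
width: 0.056
finger_force: 30.0
```

```bash
python3 -c "
from h import *
s,p,R=cur();print(p,s['ft_force'],s['torque'],s['width'],s['finger_force'],R.as_euler('xyz',degrees=True))"
```

```text
[0.58855887 0.26716593 0.08901582] [-0.58997399  1.33601584  0.31911102] [ 0.06269958 -0.21829815 -0.01531265] 0.05603280180798991 29.992195286249625 [-179.99722783   25.00050265    1.28586365]
```

Emit:
{"name": "move_arm", "arguments": {"increments": [[-0.002,0,-0.0045,0,0,0],[-0.006,0,-0.0136,0,0,0],[-0.014,0,-0.0299,0,0,0],[-0.024,0,-0.0517,0,0,0],[-0.04,0,-0.0861,0,0,0],[-0.06,0,-0.1287,0,0,0],[-0.08,0,-0.1716,0,0,0],[-0.096,0,-0.2057,0,0,0],[-0.1055,0,-0.2266,0,0,0],[-0.1055,0,-0.2266,0,0,0]], "force": 45}}

```text
time: 9.65
eef_pos: [0.5892, 0.2673, 0.3425]
orientation: [0.002, 0.977, 0.011, -0.214]
ft_force: [0.2, 0.2, -3.6]
width: 0.0557
finger_force: 45.0
```

```bash
python3 -c "
from h import *
s,p,R=cur();print(p,s['ft_force'],s['torque'],s['width'],s['joints'],R.as_euler('xyz',degrees=True))
a=ori(1.26,25);C=R.inv().apply(np.array([.532,.2675,.02])-np.array([.58856,.26717,.08902]));print('centre in tool',C)
print(p+R.apply(C))
T=np.array([.5425,-.1995,.275]);go(T-a.apply(C),a)
T=np.array([.5425,-.1995,.275]);go(T-ori(-2,25).apply(C),ori(-2,25))"
```

```text
[0.58919364 0.26731572 0.34247576] [ 0.2290232   0.21840986 -3.61538574] [ 0.01808357 -0.41423536  0.02666589] 0.05574951780602909 [0.36418274 0.54222804 1.30612296 0.14331439 1.70069839 1.90130782] [-179.89048152   24.72075166    1.33371544]
centre in tool [-0.02249187 -0.00148134  0.08634132]
[0.53263364 0.26764572 0.27345576]
shift [-0.0011  0.4672 -0.0018] rv [-0.08 -0.28  0.07] |d| 0.4672
shift [-0.0013  0.4704 -0.0017] rv [ 1.29 -0.28  3.03] |d| 0.4704
```

Emit:
{"name": "move_arm", "arguments": {"increments": [[0,0.02,0,0,0,0],[0,0.065,0,0,0,0],[0,0.12,0,0,0,0],[0,0.178,0,0,0,0],[0,0.236,0,0,0,0],[0,0.294,0,0,0,0],[0,0.352,0,0,0,0],[0,0.405,0,0,0,0],[0,0.446,0,0,0,0],[0,0.468,0,0,0,0]]}}

```text
time: 10.9
eef_pos: [0.5979, -0.2034, 0.3377]
orientation: [0.002, 0.976, 0.01, -0.218]
ft_force: [0.4, 0.9, -2.4]
width: 0.0556
finger_force: 45.0
```

Emit:
{"name": "move_arm", "arguments": {"increments": [[0,0,0,0,0,0],[0,0,0,0,0,0],[0,0,0,0,0,0],[0,0,0,0,0,0],[0,0,0,0,0,0],[0,0,0,0,0,0],[0,0,0,0,0,0],[0,0,0,0,0,0],[0,0,0,0,0,0],[0,0,0,0,0,0]]}}

```text
time: 12.15
eef_pos: [0.5992, -0.2008, 0.339]
orientation: [0.002, 0.976, 0.011, -0.216]
ft_force: [-0.2, 0.1, -2.4]
width: 0.0557
finger_force: 45.0
```

```bash
python3 -c "
from h import *
s,p,R=cur();print(p,s['ft_force'],s['width'],R.as_euler('xyz',degrees=True))
C=np.array([-.0225,0,.0863]);print('pred centre',p+R.apply(C),'slat pitch',R.apply([1,0,0]))
q,D=viewer.grab_frame('top');np.save('t4.npy',D);cv2.imwrite('t4.png',q)
r,D2=viewer.grab_frame('side');cv2.imwrite('s4.png',r);np.save('s4.npy',D2)
a=cv2.resize(q[170:270,380:470],None,fx=5,fy=5,interpolation=2);b=cv2.resize(r[120:270,285:355],None,fx=4,fy=4,interpolation=2)
o=np.zeros((600,450+280,3),np.uint8);o[:500,:450]=a;o[:600,450:]=b;cv2.imwrite('pics/p4.png',o)"
```

```text
[ 0.5991871  -0.20078595  0.33896324] [-0.17400611  0.10438746 -2.36108847] 0.055731271502172774 [-179.99919215   25.00048312    1.28197709]
pred centre [ 0.54233685 -0.20205696  0.27025827] slat pitch [ 0.90607737  0.02027661 -0.4226259 ]
```

View pics/p4.png

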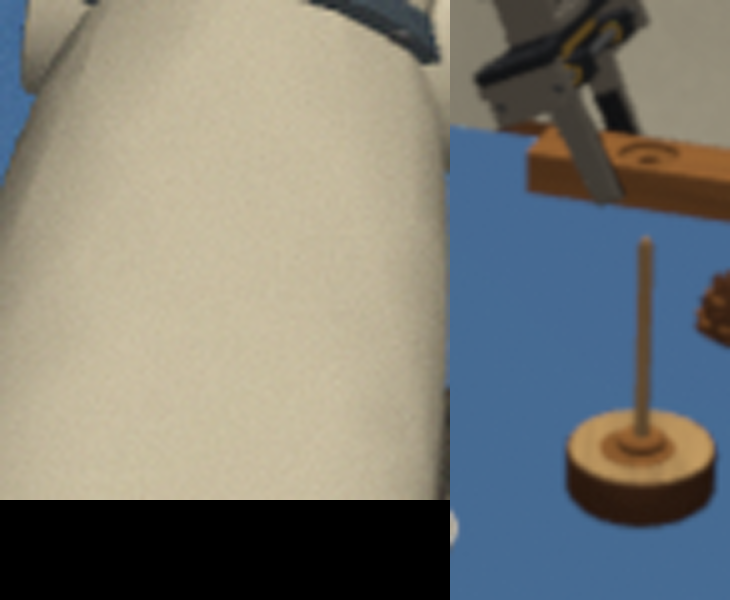

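The side view shows the slat level, about 30 mm above the tip, with its hole near (334,159) and the tip near (333.5,179). The forearm blocks the top view. I will compare the hole and the tip in the side camera.

```bash
python3 -c "
from h import *
c=viewer.get_calibration('side');r=cv2.imread('s4.png');g=cv2.cvtColor(r,6)
print(g[152:168,322:346])
print(g[174:186,326:341])
def proj(c,X):
    y=np.array(c['R'])@X+c['t'];s=y[:2]/y[2];s=s*(1+c['k1']*(s@s));K=c['K'];return np.round([K[0,0]*s[0]+K[0,2],K[1,1]*s[1]+K[1,2]],2)
ce=np.array([.5423,-.2021,.2703]);d=Ro.from_euler('z',1.28,degrees=True)
for n,o in dict(hole=(0,0,.0115),top=(0,0,.016),rimL=(.022,0,.016),rimR=(-.022,0,.016),rimF=(0,.022,.016),rimB=(0,-.022,.016),eTL=(.085,.028,.016),eBL=(.085,.028,-.016),eBR=(-.085,.028,-.016),eTR=(-.085,.028,.016),eBackR=(-.085,-.028,.016)).items(): print(n,proj(c,ce+d.apply(o)))
print('tip',proj(c,np.array([.5425,-.1995,.22])))
cv2.imwrite('pics/p5.png',cv2.resize(r[142:178,300:384],None,fx=9,fy=9,interpolation=2))
"
```

```text
[[102  91  51  34  32  28  27  23  29  55  95 128 141 144 143 143 143 143
  144 144 144 143 142 143]
 [ 80  94  90  86  81  72  66  54  47  59  88 114 132 140 140 141 141 142
  142 144 144 143 142 143]
 [ 67  91 104 104 102  99  96  92  90  91  98 105 108 115 116 118 128 133
  131 134 141 140 140 141]
 [ 67  86 107 108 108 108 105 101  93  86  85  84  84  85  88  94 104 113
  111 112 120 124 123 129]
 [ 66  82 105 109 108 102  90  79  72  67  67  67  68  69  69  71  76  81
   87  97 106 111 110 114]
 [ 67  73  92 106 103  87  69  69  76  85  90  90  88  87  84  81  76  67
   69  80  97 107 107 108]
 [ 67  66  82 104  99  82  81  90  95  99 101  97  92  92  92  95  93  87
   81  78  94 108 109 109]
 [ 66  65  70  92 102  98  97 101 103  99  87  73  69  71  79  92  98  96
   94  93 102 108 109 110]
 [ 64  66  62  77 101 103 102 104 103  97  80  66  64  66  76  87  98  99
  101 103 106 108 108 108]
 [ 62  65  60  59  73  80  83  86  91  94  91  91  90  91  94  98 101 103
  105 107 107 106 105 106]
 [ 61  63  65  55  51  59  63  64  69  73  74  76  79  82  85  92  97 100
  104 104 105 10
[... 821 characters left out ...]
0 100 100]
 [100 100 100 100 100 100 103 111 112 101  99 100 100  99 100]
 [100 100 100  99 100  99  97  99 100  97  99 100 100 100 100]
 [100 100 100 100 100  95  86  83  85  86  93  99 100 100 100]
 [100 100 100 100  99  94  80  75  79  84  93  99 100 100 100]
 [100 100 100 100  99  94  79  75  78  83  94  99 100 100 100]
 [100 100  99 100  99  94  80  75  76  83  93  99 100 100 100]
 [ 99 100 100 100  99  94  79  74  77  83  93  99 100 100 100]]
hole [334.18 159.66]
top [334.21 158.22]
rimL [327.02 157.21]
rimR [341.47 159.23]
rimF [331.94 161.05]
rimB [336.44 155.45]
eTL [303.44 157.87]
eBL [303.51 168.03]
eBR [359.48 176.28]
eTR [360.04 165.9 ]
eBackR [365.   158.55]
tip [333.34 179.35]
```

View pics/p5.png

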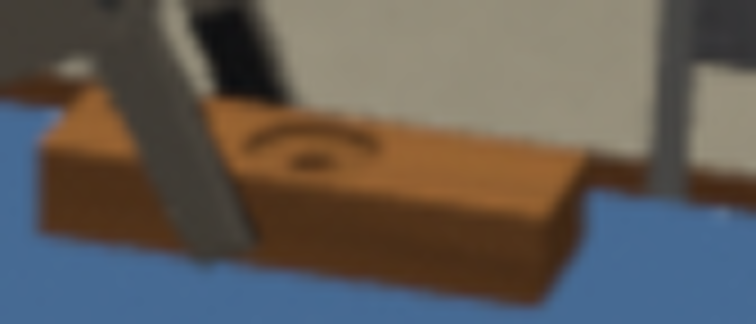

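Emit:
{"name": "move_arm", "arguments": {"increments": [[0.003,-0.001,0.0063,0,0,0],[0.0068,-0.0018,0.0145,0,0,0],[0.011,-0.0018,0.0236,0,0,0],[0.0152,-0.0018,0.0326,0,0,0],[0.0182,-0.0018,0.039,0,0,0],[0.0203,-0.0018,0.0435,0,0,0],[0.022,-0.0018,0.0471,0,0,0],[0.0237,-0.0018,0.0508,0,0,0],[0.0254,-0.0018,0.0544,0,0,0],[0.0254,-0.0018,0.0544,0,0,0]]}}

```text
time: 13.5
eef_pos: [0.5991, -0.1989, 0.2787]
orientation: [0.002, 0.976, 0.011, -0.217]
ft_force: [-0.4, 0.0, -2.6]
width: 0.0559
finger_force: 45.0
```

```bash
cat > st.py <<'E'
from h import *
s,p,R=cur();print(s['time'],p,s['ft_force'].round(2),s['torque'].round(3),s['width'])
C=np.array([-.0225,0,.0863]);print('pred centre',p+R.apply(C),R.as_euler('xyz',degrees=True))
E
python3 st.py; python3 -c "
from h import *
r,D2=viewer.grab_frame('side');cv2.imwrite('pics/s5.png',cv2.resize(r[130:260,285:385],None,fx=6,fy=6,interpolation=2)[:600])"
```

```text
13.5 [ 0.59905185 -0.19892198  0.2786621 ] [-0.43  0.03 -2.58] [ 0.025 -0.413  0.037] 0.05586274425932373
pred centre [ 0.54216957 -0.20018605  0.20998352] [-179.99108915   25.02705915    1.28656512]
```

View pics/s5.png

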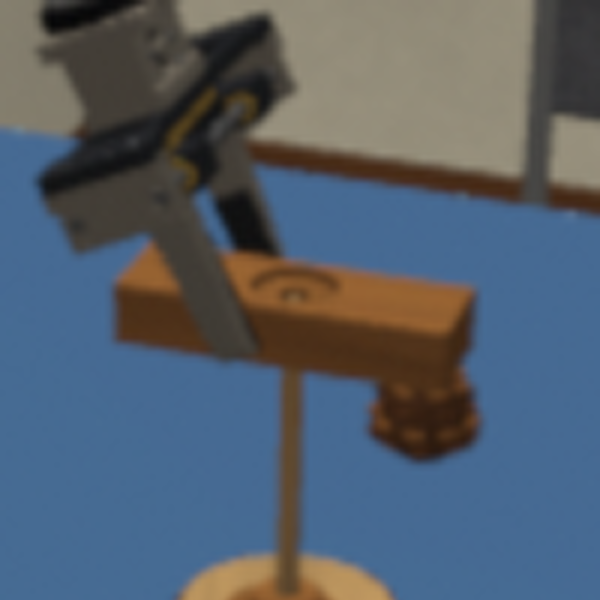

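The tip shows inside the hole at crop (293,295), and there is no contact force. I carry on downward.

Emit:
{"name": "move_arm", "arguments": {"increments": [[0.0015,0,0.0032,0,0,0],[0.0036,0,0.0077,0,0,0],[0.0059,0,0.0127,0,0,0],[0.0082,0,0.0177,0,0,0],[0.0106,0,0.0227,0,0,0],[0.0129,0,0.0277,0,0,0],[0.0152,0,0.0327,0,0,0],[0.0169,0,0.0362,0,0,0],[0.0169,0,0.0362,0,0,0],[0.0169,0,0.0362,0,0,0]]}}

```text
time: 14.8
eef_pos: [0.5993, -0.199, 0.2391]
orientation: [0.002, 0.976, 0.011, -0.216]
ft_force: [0.7, -0.3, -1.8]
width: 0.0556
finger_force: 45.0
```

```bash
python3 st.py
```

```text
14.8 [ 0.59930054 -0.19896046  0.23914231] [ 0.66 -0.26 -1.8 ] [ 0.061 -0.43   0.005] 0.0556372030423993
pred centre [ 0.54246239 -0.20024524  0.17042758] [179.99365818  24.99064736   1.28527314]
```

Emit:
{"name": "move_arm", "arguments": {"increments": [[0.0021,0,0.0045,0,0,0],[0.0051,0,0.0109,0,0,0],[0.0084,0,0.0181,0,0,0],[0.0118,0,0.0254,0,0,0],[0.0152,0,0.0326,0,0,0],[0.0186,0,0.0399,0,0,0],[0.022,0,0.0471,0,0,0],[0.0245,0,0.0526,0,0,0],[0.0254,0,0.0544,0,0,0],[0.0254,0,0.0544,0,0,0]]}}

```text
time: 16.05
eef_pos: [0.5992, -0.199, 0.1789]
orientation: [0.002, 0.976, 0.011, -0.216]
ft_force: [-0.6, 0.2, -2.0]
width: 0.0556
finger_force: 45.0
```

```bash
python3 st.py
```

```text
16.05 [ 0.59924925 -0.19898765  0.17890621] [-0.59  0.18 -2.02] [ 0.045 -0.414 -0.017] 0.055613282476680716
pred centre [ 0.54239363 -0.20025774  0.11020567] [-179.99881186   25.00493921    1.28150932]
```

Down to centre 0.070, just above the boss.

Emit:
{"name": "move_arm", "arguments": {"increments": [[0.0021,0,0.0045,0,0,0],[0.0042,0,0.0091,0,0,0],[0.0068,0,0.0145,0,0,0],[0.0093,0,0.0199,0,0,0],[0.0118,0,0.0254,0,0,0],[0.0139,0,0.0299,0,0,0],[0.0156,0,0.0335,0,0,0],[0.0169,0,0.0362,0,0,0],[0.0169,0,0.0362,0,0,0],[0.0169,0,0.0362,0,0,0]]}}

```text
time: 17.3
eef_pos: [0.5993, -0.199, 0.1392]
orientation: [0.002, 0.976, 0.011, -0.216]
ft_force: [0.3, -0.4, -2.6]
width: 0.0561
finger_force: 45.0
```

```bash
python3 st.py
```

```text
17.3 [ 0.59934173 -0.19898261  0.13916877] [ 0.34 -0.38 -2.58] [ 0.013 -0.393  0.029] 0.05606587229811947
pred centre [ 0.54250726 -0.20026459  0.07045094] [179.99411868  24.98752769   1.28323739]
```

Emit:
{"name": "move_arm", "arguments": {"increments": [[0.0008,0,0.0018,0,0,0],[0.0015,0,0.0033,0,0,0],[0.0022,0,0.0047,0,0,0],[0.0028,0,0.006,0,0,0],[0.0034,0,0.0073,0,0,0],[0.004,0,0.0086,0,0,0],[0.0045,0,0.0097,0,0,0],[0.005,0,0.0107,0,0,0],[0.0054,0,0.0116,0,0,0],[0.0054,0,0.0116,0,0,0]]}}

```text
time: 18.55
eef_pos: [0.5992, -0.1989, 0.1261]
orientation: [0.002, 0.976, 0.011, -0.216]
ft_force: [-1.3, -0.6, -1.9]
width: 0.0556
finger_force: 45.0
```

```bash
python3 st.py
```

```text
18.55 [ 0.59922913 -0.19893952  0.1261404 ] [-1.34 -0.59 -1.94] [ 0.058 -0.404 -0.05 ] 0.055621602686618574
pred centre [ 0.54237428 -0.20021022  0.05743923] [-179.99820651   25.00430696    1.28306148]
```

Emit:
{"name": "move_arm", "arguments": {"increments": [[0.0001,0,0.0002,0,0,0],[0.0002,0,0.0004,0,0,0],[0.0003,0,0.0006,0,0,0],[0.0004,0,0.0008,0,0,0],[0.0005,0,0.001,0,0,0],[0.0006,0,0.0012,0,0,0],[0.0007,0,0.0014,0,0,0],[0.0007,0,0.0016,0,0,0],[0.0007,0,0.0016,0,0,0],[0.0007,0,0.0016,0,0,0]]}}

```text
time: 19.8
eef_pos: [0.5993, -0.1989, 0.125]
orientation: [0.002, 0.976, 0.011, -0.216]
ft_force: [-0.6, 0.5, 5.5]
width: 0.0558
finger_force: 45.0
```

```bash
python3 st.py
```

```text
19.8 [ 0.59929121 -0.19894763  0.12501456] [-0.56  0.52  5.53] [ 0.105  0.283 -0.1  ] 0.05584697720561954
pred centre [ 0.54245064 -0.20022519  0.0563017 ] [179.99539819  24.99253251   1.28058447]
```

Contact came at centre z = 56.3 mm, and home is 56.0. I press lightly, relax the grip, then open.

Emit:
{"name": "move_arm", "arguments": {"increments": [[0.0001,0,0.0002,0,0,0],[0.0002,0,0.0004,0,0,0],[0.0002,0,0.0004,0,0,0],[0.0002,0,0.0004,0,0,0],[0.0002,0,0.0004,0,0,0],[0.0002,0,0.0004,0,0,0],[0.0002,0,0.0004,0,0,0],[0.0002,0,0.0004,0,0,0],[0.0002,0,0.0004,0,0,0],[0.0002,0,0.0004,0,0,0]], "force": 3}}

```text
time: 21.05
eef_pos: [0.5994, -0.1989, 0.1242]
orientation: [0.002, 0.976, 0.011, -0.216]
ft_force: [0.4, 1.0, 4.9]
width: 0.0559
finger_force: 3.7
```

```bash
python3 st.py
```

```text
21.05 [ 0.5993884  -0.19893     0.12420375] [0.4  0.98 4.89] [ 0.189  0.104 -0.129] 0.055912636739602485
pred centre [ 0.54256395 -0.20020566  0.05547752] [179.99680986  24.97905821   1.28117783]
```

Emit:
{"name": "move_arm", "arguments": {"increments": [[0,0,0,0,0,0],[0,0,0,0,0,0],[0,0,0,0,0,0],[0,0,0,0,0,0],[0,0,0,0,0,0],[0,0,0,0,0,0],[0,0,0,0,0,0],[0,0,0,0,0,0],[0,0,0,0,0,0],[0,0,0,0,0,0]], "jaw": 0.0915}}

```text
time: 22.3
eef_pos: [0.5992, -0.1989, 0.124]
orientation: [0.002, 0.976, 0.011, -0.216]
ft_force: [0.1, 0.3, 3.1]
width: 0.0916
finger_force: 1.6
```

```bash
python3 st.py; python3 - <<'E'
from h import *
p0,D=viewer.grab_frame('side');cv2.imwrite('pics/s6.png',cv2.resize(p0[160:280,270:410],None,fx=5,fy=5,interpolation=2))
c=viewer.get_calibration('side')
def proj(c,X):
    y=np.array(c['R'])@X+c['t'];s=y[:2]/y[2];s=s*(1+c['k1']*(s@s));K=c['K'];return K[0,0]*s[0]+K[0,2],K[1,1]*s[1]+K[1,2]
d=Ro.from_euler('z',1.28,degrees=True)
for o in((.085,.028,-.016),(-.085,.028,-.016),(-.085,.028,.016),(-.085,-.028,.016)):
    u,v=proj(c,np.array([.5424,-.2,.056])+d.apply(o));print(o,round((u-270)*5+2),round((v-160)*5+2))
E
```

```text
22.3 [ 0.59919996 -0.1989447   0.12398903] [0.05 0.32 3.09] [-0.025  0.018  0.038] 0.0915931106239111
pred centre [ 0.54234809 -0.20021424  0.05528537] [-179.99636262   25.00180522    1.28476079]
(0.085, 0.028, -0.016) 170 357
(-0.085, 0.028, -0.016) 431 405
(-0.085, 0.028, 0.016) 434 360
(-0.085, -0.028, 0.016) 457 316
```

View pics/s6.png

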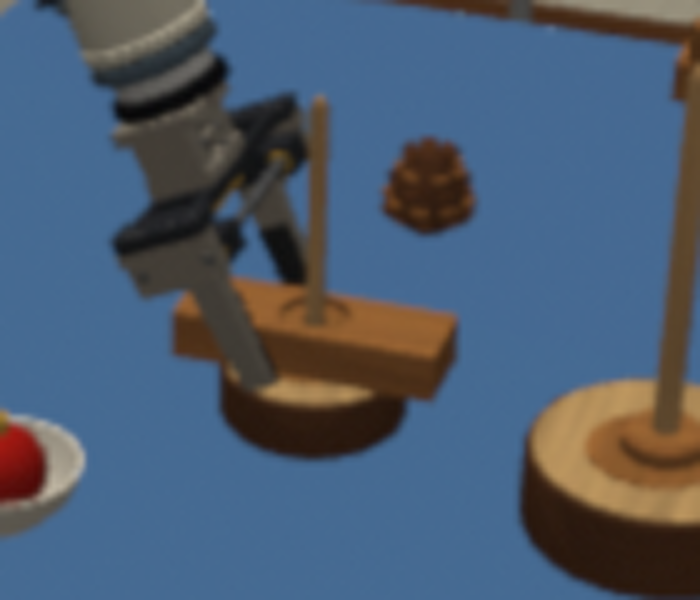

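The slat lies flat on the log with the dowel through it, and its corners match the predicted home pose to about 1 px. I retreat along the tool axis.

Emit:
{"name": "move_arm", "arguments": {"increments": [[0,0,-0.004,0,0,0],[0,0,-0.012,0,0,0],[0,0,-0.025,0,0,0],[0,0,-0.045,0,0,0],[0,0,-0.07,0,0,0],[0,0,-0.1,0,0,0],[0,0,-0.13,0,0,0],[0,0,-0.15,0,0,0],[0,0,-0.155,0,0,0],[0,0,-0.155,0,0,0]]}}

```text
time: 23.6
eef_pos: [0.6647, -0.1974, 0.2645]
orientation: [0.002, 0.976, 0.011, -0.216]
ft_force: [0.4, 0.0, -0.3]
width: 0.0914
finger_force: 0.0
```

```bash
python3 st.py; python3 - <<'E'
from h import *
c=viewer.get_calibration('side');Ps=[]
for i in range(8):
    p0,D=viewer.grab_frame('side');X=cloud(c,D);X[D==0]=np.nan;Ps.append(X)
P=np.nanmedian(Ps,0)
for a,b in((.045,.08),(-.08,-.045)):
    m=(P[...,0]>.5424+a)&(P[...,0]<.5424+b)&(abs(P[...,1]+.2)<.022)&(P[...,2]>.05)&(P[...,2]<.1);print('top z',a,np.median(P[m][:,2]),m.sum())
cv2.imwrite('pics/s7.png',cv2.resize(p0[160:280,270:410],None,fx=5,fy=5,interpolation=2))
E
```

```text
23.6 [ 0.66467542 -0.19743469  0.26450446] [ 0.41  0.02 -0.33] [-0.009 -0.206 -0.047] 0.09136686833598495
pred centre [ 0.60783763 -0.19871561  0.19578936] [179.99779003  24.99027749   1.28767277]
top z 0.045 0.07415083798001215 76
top z -0.08 0.0742941698621919 83<stdin>:5: RuntimeWarning: All-NaN slice encountered
```

View pics/s7.png

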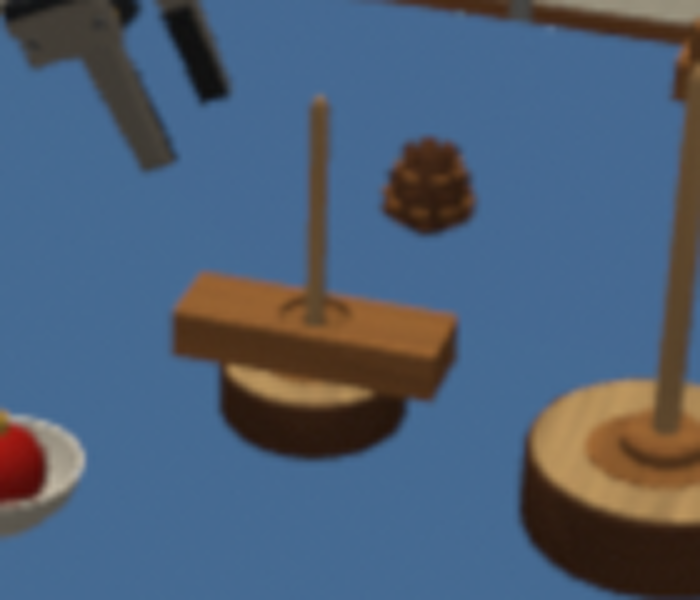

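The slat is level: both ends read z = 74 mm, against 72 mm expected and about 78 mm if the shallow recess were down. The gripper is clear, so I hand in.

```bash
python3 -c "
from station import manip
print(manip.sign_off())"
```

```text
the job is handed in; nothing more can be done
None
```

The wooden slat is on the smaller stand, flat on the log base with its deeper recess over the boss, released and handed in at about 24 s of the 72 s allowed; the glue bottle, cone and bauble were not touched.

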